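# Hang the empty reel on the J-hook

## Task

Lift the empty blue reel out of the rack by its rim and hang it on the red twin-pronged J-hook, its rim resting on both prongs behind their upturned tips. Leave the full white reel in the rack and the orange solder spool where they stand.

Things in the scene. Friction and masses are not known exactly. Their poses are not given: they have to be found in the camera images.
- empty_reel: Blue spoked wheel, 150 mm across, 12 mm thick, 0.1 kg, upright in either slot of the rack. Rim 12 mm deep, bore 126 mm; hub 36 mm across; three 10 mm spokes: one straight up, two 30 degrees below level; windows between. Origin: centre, 82 mm above the bench (rim top 157 mm); x along its level axle (ends alike), z to the top spoke. Lifts straight up out of an 18 mm slot with walls up to 48 mm.
- hook_seat (a point): Fixed post with two level round red prongs, 8 mm thick, 68 mm apart, axes 250 mm above the bench, free space between and above. Point midway between them, halfway along, at axis height. x runs along the prongs to the post 52 mm away, z up. At 48 mm to -x the tips turn up, 16 mm above this point: the reel comes over them from -x, its axle along x. Hung, its centre is 48 mm below this point.
- full_reel: Bystander: white reel full of brown tape, a solid disc 150 mm across, 12 mm thick, upright in the other slot of the fixed grey rack, 110 mm from the empty reel along their axles, which are parallel. Origin at its centre, 83 mm above the bench; x along its axle; top 158 mm above the bench.
- solder_spool: Bystander: orange solder spool, 56 mm across and 45 mm high, standing on the bench. Origin at the centre of its underside, z up.
Things that resemble listed ones, but are neither listed nor needed, are in the scene too. There is more than one size of the empty_reel; the job needs the smallest.

How it is judged:
By the outcome, as a careful person would: the job done as asked, in the order asked, and still so for the second after the job is handed in, with the robot touching nothing.
It also fails if it takes over 51 s, if anything falls off the work surface, if the arm or the gripper's body presses on something with over 40 N, if the wrist force passes 120 N, or if a joint passes its speed limit or range.

## Robot

A 6-joint arm with a two-finger parallel gripper is mounted at the origin on the work surface. World frame = base frame: x ahead of the robot, y to its left, z up, the work surface at z = 0. Lengths are in m, angles in rad, forces in N, time in s.
With the tool pointing down it reaches from about 0.35 to 0.925 m from the base axis. Payload 6.4 kg.
Tool frame: the origin (TCP) lies between the finger pads; the fingertips stand 22 mm ahead of it and the grasp point (between the pads) lies 3 mm ahead of it (tip_reach is the distance from the TCP to the fingertips, in m); z points along the fingers, y is the line along which they close (so a half turn about z gives the same grasp; the last joint's range is limited). The gripper opens to 85 mm and grips with 20 to 120 N. Pads are 22 mm wide; open, the fingers measure 114 mm over their backs; the gripper's body (76 mm by 85 mm) begins 54 mm behind the grasp point. The pads swing forward as they close: fully open they stand 13 mm farther back than shut.
Start: joints at [1.045, 0.245, 1.558, -0, 1.339, -0.174], TCP at [0.224, 0.61, 0.253] pointing down, gripper open.
Joint ranges: [-3.13, 3.13], [-1.02, 2.26], [0.13, 2.54], [-0.95, 4.09], [0.21, 2.88], [-2.74, 2.74]. Speed limits (rad/s): [2.57, 2.57, 3.14, 3.14, 3.14, 3.14].

## Interface

Orientations are given as a unit quaternion [x, y, z, w].
In Python, from plant import * gives the robot as it stands.
- The arm moves only by the shell command python3 -m jog 'ROWS' [OPENING]. ROWS is JSON, a list of rows, each an object of numbers: "x", "y", "z": the shift along the tool's x, y, z in cm; "yaw": the turn about the tool's z in degrees. In form: [{"x": .., "y": .., "z": .., "yaw": ..}, ...]. A call has 1 to 10 rows; each row is the pose to reach, as a shift and turn from the pose commanded when the call began, along the tool's axes at that moment; what a row does not reach only later rows make up. A row lasts 1/12 s, in which the tool goes at most 41.7 mm and 7.16 degrees, less where a joint would pass 70% of its speed; a pose out of reach is approached as far as the arm can. A call with a gripper value outside its range is refused whole. OPENING is the closure in counts, from 0 (fully open) to 255 (shut), set as the call begins (- or left out, the last holds). The fingers move at their own pace and stop on an object; the grip force is fixed at half the most. Time passes only in rows, so rows that repeat a pose let the fingers close. It gives the time, the measured TCP pose, the force, the opening and the grip force at its end, in the units of the state.
- get_obs(): the state, without advancing time (a new reading comes with each control period).
- get_image(name): name is "scene" or "top" or "wrist"; returns a dict with "img" (420x560x3 uint8, red, green, blue), "fx", "fy", "cx", "cy" (pixels), "position" and "attitude" of the camera in the world; the wrist camera has in their place "T_tool_cam" (4x4, takes a point from camera to tool coordinates, whose origin is the TCP and whose axes are the flange's). Camera axes: x right, y down, z forward; pixel columns grow to the right and rows downward; lengths in m; the calibration is good to about 2 mm. A picture is of the moment at which its call begins: read the wrist's pose just before it. There is no depth.
- sign_off(): hands the job in; it is judged then, once.
Trained networks look in the newest picture that a camera, given by its name, has taken for a name from the list of things; names that differ only in an ending like _2 or _b are one class to them, and where a whole thing is asked for, a point or a joint stands for the part that bears it (a point fixed in the world has none). Each returns a list of dicts, best first, with "conf" (0 to 1); they miss things now and then, are a little off and sometimes report something else, mostly with a low value. They report only what shows in the picture. A call takes as long as a camera call. They do not tell look-alikes from the thing itself.
- cut_out(name, camera): "pixels" (420x560 bool, what is visible of it) and "uv" ([column, row] in pixels, amid what is visible of it).
The state is a dict: "clock": time; "qpos": joint angles; "joint_velocities": joint speeds; "tau": joint torques, N m; "eef_pos": TCP position; "ee_rot": TCP orientation; "contact_force": force on the tool from outside, world axes, zero at the start; "torque": the same for the moment, N m; "width": opening from 0.0 (shut) to 1.0 (fully open); "finger_force": force on a finger pad.
Only numpy, scipy, OpenCV 4.12 (cv2) and the standard library are available. Lean on these libraries where they do the work, as an engineer would, in place of code of your own. Each camera call takes 0.05 s, during which the arm holds its last target. There are 200 camera calls.

## Working session

There is one attempt and no reset: what is moved stays moved. The work goes in short steps, Python scripts to look and compute and a shell command to move; the robot and the scene stay as the last step left them, time stands still between calls to the robot, and variables do not carry over. Pictures are saved under pics/ and viewed, at most 11 in all, crops included, and the job is handed in when it is done.

```bash
mkdir -p pics; ls; cat > h.py <<'E'
from plant import *
import numpy as np, cv2
from scipy.spatial.transform import Rotation as R
def snap(n,f):
    o=get_obs(); d=get_image(n); cv2.imwrite('pics/'+f,d['img'][:,:,::-1]); return o,d
E
python3 - <<'E'
from h import *
o=get_obs();print(o)
for n in ("scene","top"):
    o,d=snap(n,n+'0.png'); print(n,{k:v for k,v in d.items() if k!='img'})
    for t in ("empty_reel","hook_seat","full_reel","solder_spool"):
        try: print(t,[(r['conf'],r['uv'],r['pixels'].sum()) for r in cut_out(t,n)])
        except Exception as e: print(t,e)
E
```

```text
pics
{'clock': 0.0, 'qpos': array([ 1.04494002e+00,  2.45823718e-01,  1.55904176e+00, -4.73397254e-05,
        1.33870309e+00, -1.74130204e-01]), 'joint_velocities': array([-0.00095979,  0.00078149,  0.00020815,  0.00029246,  0.00010498,
        0.00074412]), 'tau': array([ 6.99617103e-04, -4.29509461e+01, -3.26124609e+01, -1.16704673e-04,
        5.46340962e-03, -6.35182829e-06]), 'eef_pos': array([0.22369021, 0.60973285, 0.2521592 ]), 'ee_rot': array([ 1.74952472e-01,  9.84576384e-01, -9.35958422e-04, -3.17128237e-04]), 'contact_force': array([0.08901833, 0.20845421, 0.84885974]), 'torque': array([-0.06512677, -0.01543726,  0.01879093]), 'finger_force': 0.0, 'width': 0.9999396870903152}
scene {'fx': 393.4260727748542, 'fy': 393.4260727748542, 'cx': 283.1975167430873, 'cy': 208.01658731312338, 'position': array([1.22903838, 0.16004282, 1.04239301]), 'attitude': array([ 0.66016716,  0.66435803, -0.25133177, -0.24421318])}
empty_reel [(0.86, [426.1, 232.8], np.int64(1686)), (0.6, [301.5, 254.1], np.int64(636)), (0.56, [323.2, 173.3], np.int64(580))]
hook_seat [(0.8, [165.2, 272.3], np.int64(2288))]
full_reel [(0.66, [325.8, 234.2], np.int64(943))]
solder_spool [(0.53, [261.2, 232.2], np.int64(293))]
top {'fx': 417.84318111746387, 'fy': 417.84318111746387, 'cx': 272.1805444230842, 'cy': 209.49514720116665, 'position': array([0.39447532, 0.15257069, 1.39626514]), 'attitude': array([ 0.71114608, -0.70231994,  0.01922783, -0.02546062])}
empty_reel [(0.81, [143.5, 197.5], np.int64(1080)), (0.68, [234.2, 274.7], np.int64(823)), (0.66, [273.4, 179.0], np.int64(299))]
hook_seat [(0.81, [382.0, 167.3], np.int64(1879))]
full_reel [(0.61, [241.5, 199.8], np.int64(202))]
solder_spool [(0.69, [303.5, 220.4], np.int64(227))]
```

```bash
python3 -c "
import cv2,numpy as np
a=cv2.imread('pics/scene0.png');b=cv2.imread('pics/top0.png')
print(a.shape)"
```

```text
(420, 560, 3)
```

View pics/scene0.png

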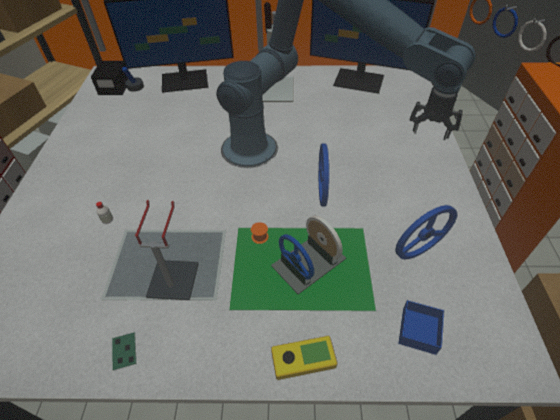

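View pics/top0.png

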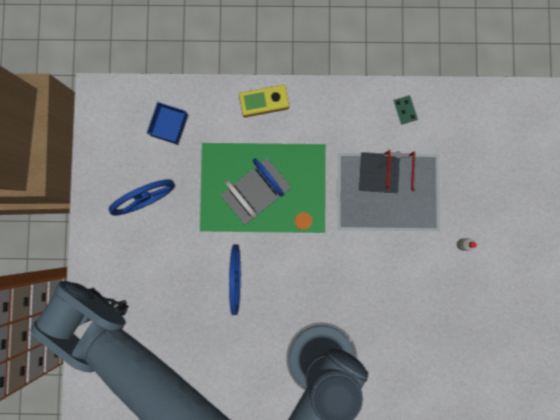

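The scene view shows the rack with the small blue reel at about (297,258) and the white reel behind it at (325,235). The spool is at (260,232) and the red hook at about (155,225), and there are larger decoy reels at (323,173) and (426,233). The top view shows the same: rack reel (268,177), white reel (240,199), prongs at columns 389 and 413. The hook's post is at the +x end, so the reel has to go in along +x.

```bash
cat >> h.py <<'E'
def proj(d,P):
    c=R.from_quat(d['attitude']).inv().apply(np.asarray(P)-d['position'])
    return c[:,:2]/c[:,2:]*[d['fx'],d['fy']]+[d['cx'],d['cy']]
def place(L,x,y,z,a): # local -> world
    return R.from_euler('z',a).apply(L)+[x,y,z]
t=np.linspace(0,2*np.pi,121)
def disc(r,h=.006):
    return np.array([[s*h,r*np.cos(u),r*np.sin(u)] for s in(-1,1) for u in t])
def reelmask(d,p,z,r=.075,zmin=.052,S=4,bore=.063):
    L=place(disc(r),p[0],p[1],z,p[2]); L[:,2]=np.maximum(L[:,2],-1)
    im=np.zeros((420*S,560*S),np.uint8)
    cv2.fillConvexPoly(im,cv2.convexHull(np.int32(proj(d,L[L[:,2]>zmin])*S)),1)
    return cv2.resize(im*255,(560,420),interpolation=cv2.INTER_AREA)/255.
E
cat > fit.py <<'E'
from h import *
from scipy.optimize import minimize, differential_evolution as DE
D={n:snap(n,n+'1.png')[1] for n in("scene","top")}
near=lambda t,n,uv:min(cut_out(t,n),key=lambda r:np.hypot(*(np.array(r['uv'])-uv)))['pixels']
def hull(m):
    im=np.zeros(m.shape,np.uint8); p=np.argwhere(m)[:,::-1].astype(np.int32)
    cv2.fillConvexPoly(im,cv2.convexHull(p),1); return im
def fit(M,z,p0):
    def c(p):
        s=0
        for n in D:
            r=reelmask(D[n],p,z); m=hull(M[n]).astype(float)
            low=proj(D[n],[[p[0],p[1],.055]])[0]
            if n=="scene": r[int(low[1])-6:]=0; m[int(low[1])-6:]=0
            s+=1-np.minimum(r,m).sum()/np.maximum(r,m).sum()
        return s
    q=DE(c,[(p0[0]-.05,p0[0]+.05),(p0[1]-.05,p0[1]+.05),(p0[2]-.5,p0[2]+.5)],maxiter=40,popsize=10,seed=1); return q.x,q.fun
def bp(d,uv,z):
    v=R.from_quat(d['attitude']).apply([(uv[0]-d['cx'])/d['fx'],(uv[1]-d['cy'])/d['fy'],1]); return d['position']+v*(z-d['position'][2])/v[2]
ME={'scene':near('empty_reel','scene',(300,255)),'top':near('empty_reel','top',(271,179))}
MF={'scene':near('full_reel','scene',(326,234)),'top':near('full_reel','top',(241,200))}
e0=bp(D['top'],(269,178),.12); f0=bp(D['top'],(241,200),.12)
a0=np.arctan2(*(e0-f0)[1::-1]); print('guess',e0,f0,a0)
print('empty',fit(ME,.082,[*e0[:2],a0])); print('full',fit(MF,.083,[*f0[:2],a0]))
print('spool',bp(D['top'],(303.5,220.4),.045))
# hook
def red(im): i=im.astype(int); return (i[...,0]>110)&(i[...,1]<75)&(i[...,2]<75)
h0=bp(D['top'],(401,170),.25); print('h0',h0)
RM={}
for n in D:
    m=red(D[n]['img']).copy(); u=proj(D[n],[h0])[0].astype(int); w=np.zeros_like(m); w[u[1]-50:u[1]+45,u[0]-45:u[0]+45]=1; RM[n]=(m&w); print(n,RM[n].sum())
xs=np.linspace(-.048,.05,40)
Lh=np.array([[x,s*.034,0] for s in(-1,1) for x in xs]+[[-.048,s*.034,z] for s in(-1,1) for z in np.linspace(0,.014,6)])
def hc(p):
    s=0
    for n in D:
        im=np.zeros((1680,2240),np.uint8)
        q=proj(D[n],place(Lh,p[0],p[1],.25,p[2])); 
        for u in q: cv2.circle(im,tuple(np.int32(u*4)),int(4*.004*D[n]['fx']/1.1),255,-1)
        r=cv2.resize(im,(560,420),interpolation=cv2.INTER_AREA)/255.; m=RM[n]*1.
        s+=1-np.minimum(r,m).sum()/np.maximum(r,m).sum()
    return s
q=DE(hc,[(h0[0]-.04,h0[0]+.04),(h0[1]-.04,h0[1]+.04),(-.4,.4)],maxiter=40,popsize=10,seed=1);print('hook',q.x,q.fun)
hk=q.x
for n in D:
    ys,xs_=np.where(RM[n]); print(n,xs_.min(),xs_.max(),ys.min(),ys.max())
v=[]
for n in D:
    im=D[n]['img'][:,:,::-1].copy(); u=proj(D[n],place(Lh,hk[0],hk[1],.25,hk[2]))
    im=cv2.resize(im,None,fx=4,fy=4)
    for k in u: cv2.circle(im,tuple(np.int32(k*4+2)),1,(0,255,0),-1)
    c=(proj(D[n],[[*hk[:2],.25]])[0]*4).astype(int); v.append(im[c[1]-240:c[1]+240,c[0]-190:c[0]+190])
cv2.imwrite('pics/hook.png',np.hstack(v))
E
time python3 fit.py
```

```text
guess [0.57211636 0.17536111 0.12      ] [0.50319422 0.26034051 0.12      ] -0.8893566496335203
empty (array([ 0.58577092,  0.1842298 , -0.88254182]), np.float64(0.2613583549365054))
full (array([ 0.51545224,  0.26862486, -0.87547381]), np.float64(0.3260545701697253))
spool [0.44584159 0.06332748 0.045     ]
h0 [ 0.58045323 -0.19076511  0.25      ]
scene 45
top 33
hook [ 0.5865063  -0.18865715 -0.062301  ] 1.6712264916666641
scene 135 171 200 236
top 388 414 151 185
real	0m55.797s
user	0m48.684s
sys	0m20.052s
```

View pics/hook.png

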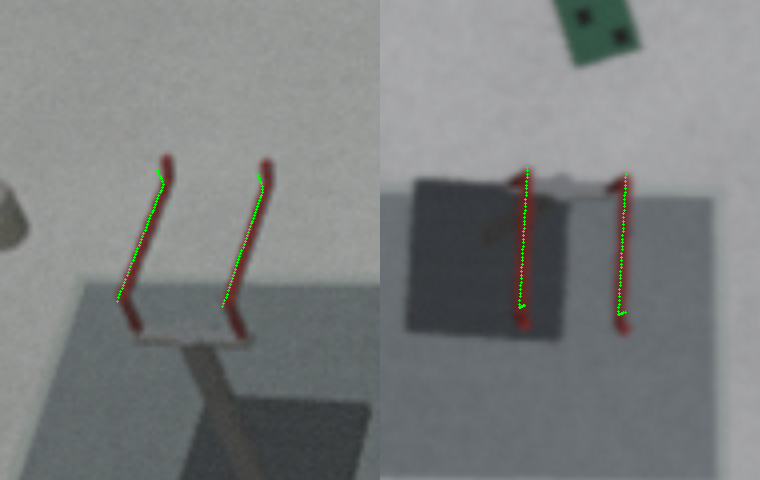

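The prong overlay is about 10 mm too far from the robot at the tips, because my red mask was too strict. I'll refit with a looser mask and the bent-down roots included. I'll also work out the approach move.

```bash
cat > hook.py <<'E'
from h import *
from scipy.optimize import differential_evolution as DE
D={n:snap(n,n+'2.png')[1] for n in("scene","top")}
RM={}
for n in D:
    i=D[n]['img'].astype(float); m=np.clip((i[...,0]-np.maximum(i[...,1],i[...,2])-12)/40,0,1)
    u=proj(D[n],[[.58,-.19,.25]])[0].astype(int); w=np.zeros_like(m); w[u[1]-40:u[1]+40,u[0]-35:u[0]+35]=1; RM[n]=m*w
Lh=np.array([[x,s*.034,0] for s in(-1,1) for x in np.linspace(-.048,.052,40)]+[[-.048,s*.034,z] for s in(-1,1) for z in np.linspace(0,.013,6)])
def ren(p,n):
    im=np.zeros((1680,2240),np.uint8)
    for u in proj(D[n],place(Lh,p[0],p[1],.25,p[2])): cv2.circle(im,tuple(np.int32(u*4+2)),6,255,-1)
    return cv2.resize(im,(560,420),interpolation=cv2.INTER_AREA)/255.
def cost(p,ns): return sum(1-np.minimum(ren(p,n),RM[n]).sum()/np.maximum(ren(p,n),RM[n]).sum() for n in ns)
for ns in (("scene","top"),("scene",),("top",)):
    q=DE(cost,[(.54,.62),(-.22,-.16),(-.3,.3)],args=(ns,),maxiter=25,popsize=8,seed=1);print('hook',ns,q.x,q.fun)
    if len(ns)==2: hk=q.x
v=[]
for n in D:
    im=cv2.resize(D[n]['img'][:,:,::-1],None,fx=4,fy=4)
    for k in proj(D[n],place(Lh,hk[0],hk[1],.25,hk[2])): cv2.circle(im,tuple(np.int32(k*4+2)),1,(0,255,0),-1)
    c=(proj(D[n],[[*hk[:2],.25]])[0]*4).astype(int); v.append(im[c[1]-240:c[1]+240,c[0]-190:c[0]+190])
# overlay reel fit
for n,b in (("scene",(297,250)),("top",(262,185))):
    im=cv2.resize(D[n]['img'][:,:,::-1],None,fx=4,fy=4)
    for P,z in (((.5858,.1842,-.8825),.082),((.5155,.2686,-.8755),.083)):
        for k in proj(D[n],place(disc(.075),P[0],P[1],z,P[2])): cv2.circle(im,tuple(np.int32(k*4+2)),1,(0,255,255),-1)
    v.append(im[b[1]*4-240:b[1]*4+240,b[0]*4-190:b[0]*4+190])
cv2.imwrite('pics/ov.png',cv2.resize(np.vstack([np.hstack(v[:2]),np.hstack(v[2:])]),None,fx=.62,fy=.62))
E
python3 hook.py
cat > mv.py <<'E'
import sys; from h import *
# x y z axleyaw -> shift in tool axes (cm) and yaw (deg, mod 180)
g=[float(a) for a in sys.argv[1:5]]; o=get_obs(); r=R.from_quat(o['ee_rot'])
s=r.inv().apply(np.array(g[:3])-o['eef_pos'])*100
ty=r.apply([0,1,0]); a=np.degrees(np.arctan2(ty[1],ty[0])); dy=-(np.degrees(g[3])-a); dy=(dy+90)%180-90
print('shift',s.round(2),'yaw',round(dy,2),'q',o['qpos'].round(2),'eef',o['eef_pos'].round(4),'tilt',r.as_matrix()[:,2].round(4),'t',o['clock'],'F',o['contact_force'].round(1),o['width'],o['finger_force'])
E
python3 mv.py .586 .184 .27 -.88
```

```text
hook ('scene', 'top') [ 0.57708051 -0.18762167 -0.04819664] 0.6350390314422213
hook ('scene',) [ 0.57954618 -0.18626212 -0.05952109] 0.28924139748202915
hook ('top',) [ 0.577612   -0.18884164 -0.04433423] 0.16356938126986087
shift [-48.67 -27.54  -1.67] yaw -59.73 q [ 1.04  0.25  1.56 -0.    1.34 -0.17] eef [0.224  0.6102 0.2533] tilt [ 0. -0. -1.] t 0.9 F [ 0.9  0.2 -0.2] 1.0013770673375988 0.0
```

View pics/ov.png

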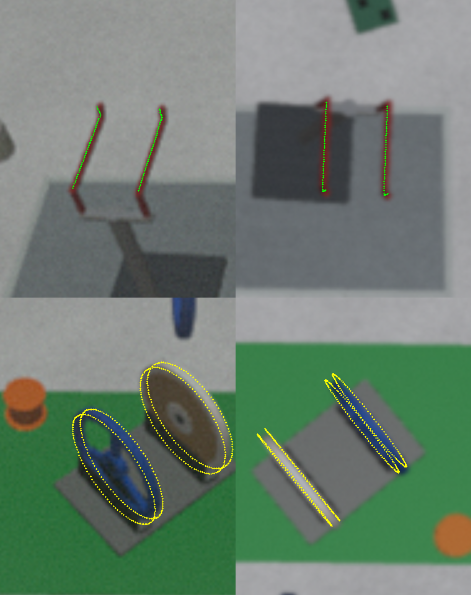

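The hook and both reels now line up with the fits. I'll go to a hover above the reel, turning +120° so the wrist joint keeps range for the hang.

```bash
python3 -m jog '[{"x":0,"y":0,"z":-4,"yaw":7},{"x":0,"y":0,"z":-8,"yaw":14},{"x":-3.5,"y":-2,"z":-8,"yaw":21},{"x":-7,"y":-4,"z":-8,"yaw":28},{"x":-10.5,"y":-6,"z":-8,"yaw":35},{"x":-14,"y":-8,"z":-8,"yaw":42},{"x":-17.5,"y":-10,"z":-8,"yaw":49},{"x":-21,"y":-12,"z":-8,"yaw":56},{"x":-24.5,"y":-14,"z":-8,"yaw":63},{"x":-24.5,"y":-14,"z":-8,"yaw":63}]' 0; python3 mv.py .586 .184 .33 -.88
```

```text
clock: 1.73
eef_pos: [0.4096, 0.3899, 0.3334]
ee_rot: [0.668, 0.744, -0.0, 0.001]
contact_force: [-0.2, -0.5, 0.1]
width: 0.999
finger_force: 0.0
shift [-22.38  15.31   0.41] yaw 56.64 q [ 0.56 -0.01  1.69 -0.    1.46  0.45] eef [0.4096 0.3899 0.3334] tilt [ 0.0017 -0.0016 -1.    ] t 1.7333 F [-0.2 -0.5  0.1] 0.9990051382235022 0.0
```

```bash
python3 -m jog '[{"x":-3,"y":2,"z":0,"yaw":7},{"x":-6,"y":4,"z":0,"yaw":14},{"x":-9,"y":6,"z":0,"yaw":21},{"x":-12,"y":8.2,"z":0,"yaw":28},{"x":-15,"y":10.3,"z":0,"yaw":35},{"x":-18,"y":12.3,"z":0,"yaw":42},{"x":-21,"y":14.4,"z":0,"yaw":49},{"x":-22.4,"y":15.3,"z":0.4,"yaw":56.6},{"x":-22.4,"y":15.3,"z":0.4,"yaw":56.6},{"x":-22.4,"y":15.3,"z":0.4,"yaw":56.6}]' 0; python3 - <<'E'
from h import *
o,d=snap("wrist","w1.png"); print(o['eef_pos'],o['ee_rot'],o['qpos'].round(2))
T=np.array(d['T_tool_cam']); print(T.round(3))
r=R.from_quat(o['ee_rot']); d['position']=o['eef_pos']+r.apply(T[:3,3]); d['attitude']=(r*R.from_matrix(T[:3,:3])).as_quat()
im=d['img'][:,:,::-1].copy()
for P,z in (((.5858,.1842,-.8825),.082),((.5155,.2686,-.8755),.083)):
    for rr in (.075,.063):
        for k in proj(d,place(disc(rr),P[0],P[1],z,P[2])):
            if abs(k).max()<2000: cv2.circle(im,tuple(np.int32(k)),1,(0,255,255),-1)
cv2.imwrite('pics/w1o.png',im)
for t in("empty_reel","full_reel"): print([(c['conf'],c['uv']) for c in cut_out(t,"wrist")])
E
```

```text
clock: 2.57
eef_pos: [0.5844, 0.1898, 0.3288]
ee_rot: [0.939, 0.344, -0.001, -0.0]
contact_force: [0.3, 0.9, 0.3]
width: 1.003
finger_force: 0.0
[0.58442395 0.18975651 0.32877457] [ 9.38903475e-01  3.44179994e-01 -5.38418067e-04 -3.27313142e-04] [0.13 0.11 1.57 0.   1.46 1.  ]
[[ 0.    -0.945 -0.327  0.084]
 [ 1.     0.    -0.     0.001]
 [ 0.    -0.327  0.945 -0.121]
 [ 0.     0.     0.     1.   ]]
[(0.82, [281.6, 179.0]), (0.66, [31.0, 13.0]), (0.58, [83.5, 303.3])]
[(0.87, [190.4, 178.5])]
```

View pics/w1o.png

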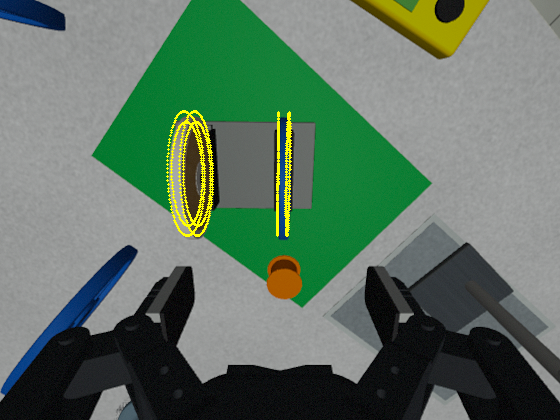

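The wrist view shows the reel edge-on at about (283,178), and the overlay is 1 to 3 px off. I'll refine the pose with this close-up.

```bash
cat > wfit.py <<'E'
from h import *
from scipy.optimize import minimize
o,d=snap("wrist","w2.png")
T=np.array(d['T_tool_cam']);r=R.from_quat(o['ee_rot']); d['position']=o['eef_pos']+r.apply(T[:3,3]); d['attitude']=(r*R.from_matrix(T[:3,:3])).as_quat()
cs=cut_out("empty_reel","wrist"); m=min(cs,key=lambda c:np.hypot(c['uv'][0]-282,c['uv'][1]-179))['pixels']
im=np.zeros(m.shape,np.uint8); cv2.fillConvexPoly(im,cv2.convexHull(np.argwhere(m)[:,::-1].astype(np.int32)),1)
y,x=np.where(m);print(x.min(),x.max(),y.min(),y.max())
f=lambda p:1-np.minimum(a:=reelmask(d,p,.082),im).sum()/np.maximum(a,im).sum()
q=min((minimize(f,[.5858+a,.1842+b,-.88],method='Nelder-Mead',options=dict(initial_simplex=np.array([.5858+a,.1842+b,-.88])+np.array([[0,0,0],[.004,0,0],[0,.004,0],[0,0,.05]]))) for a in(-.003,.002) for b in(-.003,.002)),key=lambda s:s.fun)
print(q.x,q.fun)
E
python3 wfit.py; python3 mv.py .5845 .185 .148 -.88
```

```text
280 293 117 240
[ 0.58352833  0.17986765 -0.87607298] 0.06997422962643896
shift [-0.36  0.53 18.17] yaw 0.81 q [0.13 0.11 1.57 0.   1.46 1.  ] eef [0.5837 0.1913 0.3297] tilt [ 5.e-04  2.e-04 -1.e+00] t 2.8167 F [0.2 0.7 0.4] 1.0002341635315255 0.0
```

```bash
python3 mv.py .584 .1815 .152 -.877
```

```text
shift [-0.63  0.76 17.77] yaw 0.64 q [0.13 0.11 1.57 0.   1.46 1.  ] eef [0.5837 0.1913 0.3297] tilt [ 5.e-04  2.e-04 -1.e+00] t 2.8167 F [0.2 0.7 0.4] 1.0002341635315255 0.0
```

```bash
python3 -m jog '[{"x":-0.6,"y":0.7,"z":2,"yaw":0.6},{"x":-0.6,"y":0.7,"z":4,"yaw":0.6},{"x":-0.6,"y":0.7,"z":7,"yaw":0.6},{"x":-0.6,"y":0.7,"z":10,"yaw":0.6},{"x":-0.6,"y":0.7,"z":13,"yaw":0.6},{"x":-0.6,"y":0.7,"z":15,"yaw":0.6},{"x":-0.6,"y":0.7,"z":16.5,"yaw":0.6},{"x":-0.6,"y":0.7,"z":17.5,"yaw":0.6},{"x":-0.6,"y":0.7,"z":17.7,"yaw":0.6},{"x":-0.6,"y":0.7,"z":17.7,"yaw":0.6}]' 0;  python3 mv.py .584 .1815 .152 -.877
python3 - <<'E'
from h import *
snap("wrist","w3.png")
E
```

```text
clock: 3.65
eef_pos: [0.584, 0.1814, 0.1523]
ee_rot: [0.941, 0.34, -0.0, -0.0]
contact_force: [-0.3, 0.2, -0.7]
width: 1.002
finger_force: 0.0
shift [ 0.   -0.01  0.03] yaw -0.05 q [0.12 0.26 1.73 0.   1.15 0.99] eef [0.584  0.1814 0.1523] tilt [-3.e-04  0.e+00 -1.e+00] t 3.65 F [-0.3  0.2 -0.7] 1.0016482050371582 0.0
```

View pics/w3.png

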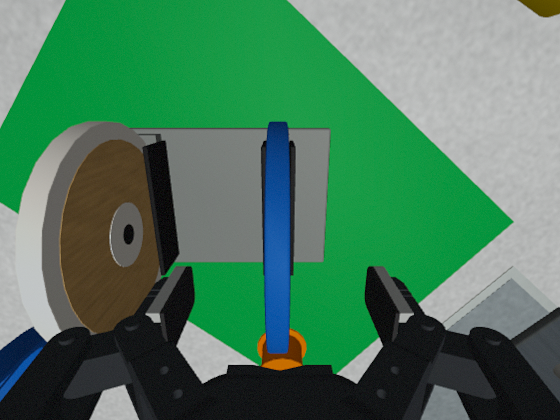

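The wrist view shows the reel edge-on at column 278, centred between the open fingers (about 180 and 380). I'll close on it.

```bash
python3 -m jog '[{"z":0},{"z":0},{"z":0},{"z":0},{"z":0},{"z":0},{"z":0},{"z":0},{"z":0},{"z":0}]' 255; python3 -m jog '[{"z":0},{"z":0},{"z":-0.3},{"z":-0.6},{"z":-1},{"z":-2},{"z":-3},{"z":-4},{"z":-5},{"z":-6}]'; python3 mv.py .45 -.18 .33 -.049
```

```text
shift [-33.42  19.22 -17.7 ] yaw -47.51 q [0.12 0.26 1.73 0.   1.15 0.99] eef [0.5847 0.1814 0.1533] tilt [ 1.4e-03  2.0e-04 -1.0e+00] t 3.7 F [ 0.8  0.3 -0. ] 0.9983375662187409 0.0$[0]: bad value
$[0]: bad value
```

Each row needs all four fields.

```bash
python3 -m jog '[{"x":0,"y":0,"z":0,"yaw":0},{"x":0,"y":0,"z":0,"yaw":0},{"x":0,"y":0,"z":0,"yaw":0},{"x":0,"y":0,"z":0,"yaw":0},{"x":0,"y":0,"z":0,"yaw":0},{"x":0,"y":0,"z":0,"yaw":0},{"x":0,"y":0,"z":0,"yaw":0},{"x":0,"y":0,"z":0,"yaw":0},{"x":0,"y":0,"z":0,"yaw":0},{"x":0,"y":0,"z":0,"yaw":0}]' 255
```

```text
clock: 4.53
eef_pos: [0.5845, 0.181, 0.1526]
ee_rot: [0.941, 0.339, 0.0, 0.0]
contact_force: [0.4, 0.2, 1.8]
width: 0.125
finger_force: 58.8
```

```bash
python3 -m jog '[{"x":0,"y":0,"z":-0.3,"yaw":0},{"x":0,"y":0,"z":-0.8,"yaw":0},{"x":0,"y":0,"z":-1.5,"yaw":0},{"x":0,"y":0,"z":-2.5,"yaw":0},{"x":0,"y":0,"z":-3.7,"yaw":0},{"x":0,"y":0,"z":-5,"yaw":0},{"x":0,"y":0,"z":-6.5,"yaw":0},{"x":0,"y":0,"z":-8.5,"yaw":0},{"x":0,"y":0,"z":-10.5,"yaw":0},{"x":0,"y":0,"z":-12.5,"yaw":0}]'; python3 mv.py .45 -.18 .33 -.049
python3 - <<'E'
from h import *
a=snap("scene","s3.png")[1]['img'];b=snap("wrist","w4.png")[1]['img']
cv2.imwrite('pics/lift.png',np.hstack([cv2.resize(a[100:320,120:420],(440,323)),cv2.resize(b,(360,323),)])[:,:,::-1])
E
```

```text
clock: 5.37
eef_pos: [0.5843, 0.181, 0.2797]
ee_rot: [0.941, 0.339, 0.001, 0.0]
contact_force: [0.8, 0.3, -2.1]
width: 0.124
finger_force: 58.4
shift [-33.37  19.23  -5.05] yaw -47.55 q [0.12 0.14 1.64 0.   1.37 0.99] eef [0.5843 0.181  0.2797] tilt [ 1.3e-03  2.0e-04 -1.0e+00] t 5.3667 F [ 0.8  0.3 -2.1] 0.12353270515571604 58.42070013284683
```

View pics/lift.png

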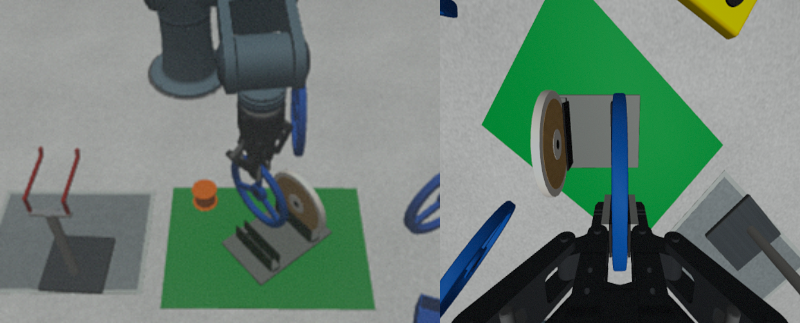

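The reel is out of the rack and held square, and the white reel and spool haven't moved. I'll raise it further and carry it to a point in front of the hook's tips.

```bash
python3 mv.py .43 -.1805 .33 -.048;  python3 -m jog '[{"x":0,"y":0,"z":-2,"yaw":0},{"x":-1,"y":0.7,"z":-4,"yaw":-3},{"x":-3,"y":2,"z":-5,"yaw":-9},{"x":-6,"y":2.5,"z":-5,"yaw":-15},{"x":-9,"y":2.5,"z":-5,"yaw":-21},{"x":-12,"y":2.5,"z":-5,"yaw":-27},{"x":-15,"y":2.5,"z":-5,"yaw":-33},{"x":-18,"y":2.5,"z":-5,"yaw":-39},{"x":-20,"y":2.5,"z":-5,"yaw":-45},{"x":-20,"y":2.5,"z":-5,"yaw":-47.5}]'; python3 mv.py .43 -.1805 .33 -.048
```

```text
shift [-35.09  17.9   -4.87] yaw -47.6 q [ 0.12  0.13  1.63 -0.    1.37  0.99] eef [0.5865 0.1813 0.2833] tilt [ 0.0098  0.0011 -1.    ] t 5.4667 F [ 1.1 -0.1 -0.7] 0.1280663937548505 58.46507906913757
clock: 6.3
eef_pos: [0.4439, 0.0327, 0.3265]
ee_rot: [0.724, 0.69, -0.001, -0.0]
contact_force: [0.4, -0.8, -1.5]
width: 0.128
finger_force: 58.6
shift [-21.36  -0.36  -0.33] yaw -0.01 q [-0.18 -0.32  1.97 -0.    1.49 -0.13] eef [0.4439 0.0327 0.3265] tilt [-1.1e-03 -7.0e-04 -1.0e+00] t 6.3 F [ 0.4 -0.8 -1.5] 0.128119775949582 58.637143671512604
```

```bash
python3 -m jog '[{"x":-2,"y":0,"z":0,"yaw":0},{"x":-5,"y":-0.1,"z":0,"yaw":0},{"x":-8,"y":-0.2,"z":0,"yaw":0},{"x":-11,"y":-0.3,"z":0,"yaw":0},{"x":-14,"y":-0.3,"z":0,"yaw":0},{"x":-17,"y":-0.3,"z":0.8,"yaw":0},{"x":-20,"y":-0.3,"z":1.6,"yaw":0},{"x":-21.3,"y":-0.3,"z":2.7,"yaw":0},{"x":-21.3,"y":-0.3,"z":3,"yaw":0},{"x":-21.3,"y":-0.3,"z":3,"yaw":0}]'; cat > chk.py <<'E'
import sys
from h import *
# overlay reel as expected in hand and hook, in scene+top+wrist
hk=(.5775,-.188,-.048); S=sys.argv[1]; v=[]
Lh=np.array([[x,s*.034,0] for s in(-1,1) for x in np.linspace(-.048,.052,40)]+[[-.048,s*.034,z] for s in(-1,1) for z in np.linspace(0,.016,6)])
for n in("scene","top","wrist"):
    o,d=snap(n,f"{n}_{S}.png"); r=R.from_quat(o['ee_rot'])
    if n=="wrist":
        T=np.array(d['T_tool_cam']); d['position']=o['eef_pos']+r.apply(T[:3,3]); d['attitude']=(r*R.from_matrix(T[:3,:3])).as_quat()
    ty=r.apply([0,1,0]); a=np.arctan2(ty[1],ty[0]); c=o['eef_pos']+r.apply([0,0,.0706])
    k=1 if n=="wrist" else 3
    im=cv2.resize(d['img'][:,:,::-1],None,fx=k,fy=k)
    A=np.vstack([place(disc(.075),*c,a),place(disc(.063),*c,a)]); H=place(Lh,hk[0],hk[1],.25,hk[2])
    if len(sys.argv)<3:
      for P,col in((A,(0,255,255)),(H,(0,255,0))):
        for u in proj(d,P):
            if abs(u).max()<2000: cv2.circle(im,tuple(np.int32(u*k+k/2)),0,col,-1)
    if k==3:
        b=np.int32(proj(d,[[hk[0]-.05,hk[1],.22]])[0]*3); im=im[b[1]-210:b[1]+210,max(b[0]-190,0):b[0]+190]
    else: im=im[::1,::1]; im=cv2.resize(im,(560,420))
    v.append(im)
top=np.hstack(v[:2]); w=np.zeros((420,top.shape[1],3),np.uint8); w[:,:min(560,top.shape[1])]=v[2][:,:top.shape[1]]
cv2.imwrite(f'pics/chk_{S}.png',cv2.resize(np.vstack([top,w]),None,fx=.71,fy=.71)); print(o['eef_pos'],o['clock'],a)
E
python3 chk.py a
```

```text
clock: 7.13
eef_pos: [0.4318, -0.1779, 0.2953]
ee_rot: [0.725, 0.689, -0.0, -0.002]
contact_force: [0.2, 0.7, -1.5]
width: 0.125
finger_force: 58.6
[ 0.43263558 -0.17740318  0.29704828] 7.2333 -0.04878211313660306
```

View pics/chk_a.png

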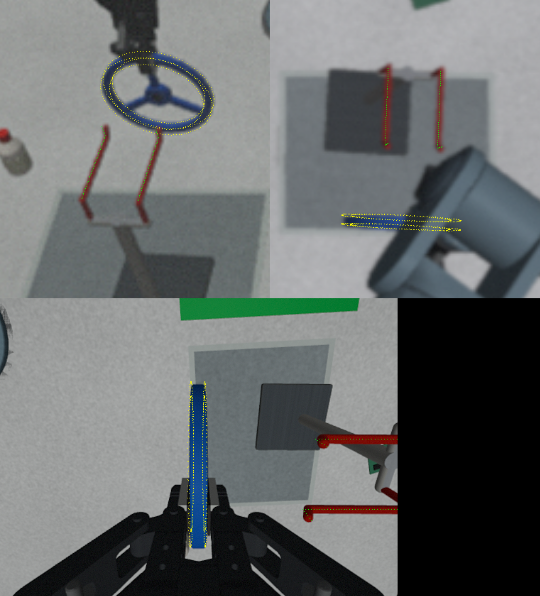

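The overlay of the reel in hand matches within a few pixels in all three views, and the prongs match too. The line-up is 3.5 mm off sideways. I'll correct that and feed the reel in over the tips.

```bash
python3 -m jog '[{"x":-0.35,"y":0.5,"z":0,"yaw":0},{"x":-0.35,"y":1.5,"z":0,"yaw":0},{"x":-0.35,"y":3,"z":0,"yaw":0},{"x":-0.35,"y":4.5,"z":0,"yaw":0},{"x":-0.35,"y":6,"z":0,"yaw":0},{"x":-0.35,"y":7.5,"z":0,"yaw":0},{"x":-0.35,"y":9,"z":0,"yaw":0},{"x":-0.35,"y":10.5,"z":0,"yaw":0},{"x":-0.35,"y":12,"z":0,"yaw":0},{"x":-0.35,"y":13,"z":0,"yaw":0}]'; python3 mv.py .573 -.188 .2726 -.048; python3 chk.py b
```

```text
clock: 8.12
eef_pos: [0.564, -0.1878, 0.2977]
ee_rot: [0.724, 0.69, 0.0, 0.0]
contact_force: [0.0, 0.8, -1.9]
width: 0.125
finger_force: 58.7
shift [0.02 0.9  2.51] yaw -0.01 q [-0.51  0.08  1.66  0.    1.4  -0.46] eef [ 0.564  -0.1878  0.2977] tilt [ 1.1e-03 -4.0e-04 -1.0e+00] t 8.1167 F [ 0.   0.8 -1.9] 0.12496604159175644 58.65207463502884
[ 0.56351731 -0.18797742  0.29739021] 8.2167 -0.04822635327898408
```

View pics/chk_b.png

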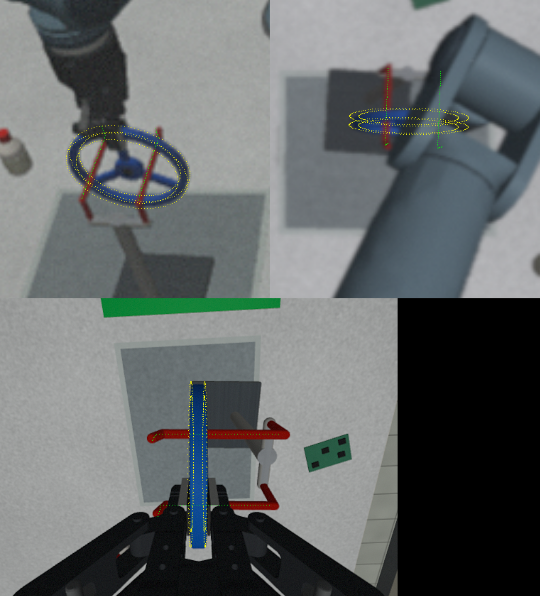

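Both prongs pass through the upper windows with no contact force. I'll lower the reel onto them.

```bash
python3 -m jog '[{"x":0,"y":0.5,"z":0.4,"yaw":0},{"x":0,"y":0.5,"z":0.8,"yaw":0},{"x":0,"y":0.5,"z":1.2,"yaw":0},{"x":0,"y":0.5,"z":1.5,"yaw":0},{"x":0,"y":0.5,"z":1.8,"yaw":0},{"x":0,"y":0.5,"z":2.0,"yaw":0},{"x":0,"y":0.5,"z":2.1,"yaw":0},{"x":0,"y":0.5,"z":2.2,"yaw":0},{"x":0,"y":0.5,"z":2.2,"yaw":0},{"x":0,"y":0.5,"z":2.2,"yaw":0}]'
```

```text
clock: 9.1
eef_pos: [0.5673, -0.1887, 0.2754]
ee_rot: [0.725, 0.689, 0.0, 0.0]
contact_force: [0.2, 0.1, -1.8]
width: 0.128
finger_force: 58.7
```

```bash
python3 -m jog '[{"x":0,"y":0,"z":0.05,"yaw":0},{"x":0,"y":0,"z":0.1,"yaw":0},{"x":0,"y":0,"z":0.15,"yaw":0},{"x":0,"y":0,"z":0.2,"yaw":0},{"x":0,"y":0,"z":0.2,"yaw":0},{"x":0,"y":0,"z":0.2,"yaw":0}]'; python3 -m jog '[{"x":0,"y":0,"z":0.05,"yaw":0},{"x":0,"y":0,"z":0.1,"yaw":0},{"x":0,"y":0,"z":0.1,"yaw":0},{"x":0,"y":0,"z":0.1,"yaw":0}]'
```

```text
clock: 9.6
eef_pos: [0.5675, -0.1888, 0.274]
ee_rot: [0.725, 0.689, 0.0, 0.0]
contact_force: [-1.8, 0.3, 2.6]
width: 0.128
finger_force: 59.2
clock: 9.93
eef_pos: [0.5676, -0.1889, 0.2735]
ee_rot: [0.724, 0.689, 0.0, 0.001]
contact_force: [-2.0, 1.5, 6.4]
width: 0.124
finger_force: 59.6
```

The prongs now carry the reel, with 6 N upward on the tool. I'll part the fingers a little, then retreat straight up.

```bash
python3 -m jog '[{"x":0,"y":0,"z":-0.05,"yaw":0},{"x":0,"y":0,"z":-0.05,"yaw":0},{"x":0,"y":0,"z":-0.05,"yaw":0},{"x":0,"y":0,"z":-0.05,"yaw":0},{"x":0,"y":0,"z":-0.05,"yaw":0},{"x":0,"y":0,"z":-0.05,"yaw":0},{"x":0,"y":0,"z":-0.05,"yaw":0},{"x":0,"y":0,"z":-0.05,"yaw":0},{"x":0,"y":0,"z":-0.05,"yaw":0},{"x":0,"y":0,"z":-0.05,"yaw":0}]' 150; python3 chk.py c
```

```text
clock: 10.77
eef_pos: [0.5672, -0.1887, 0.2728]
ee_rot: [0.725, 0.689, -0.0, -0.0]
contact_force: [0.9, 0.1, -0.4]
width: 0.41
finger_force: 0.0
[ 0.56726804 -0.18868845  0.27280234] 10.8667 -0.04983586670711451
```

View pics/chk_c.png

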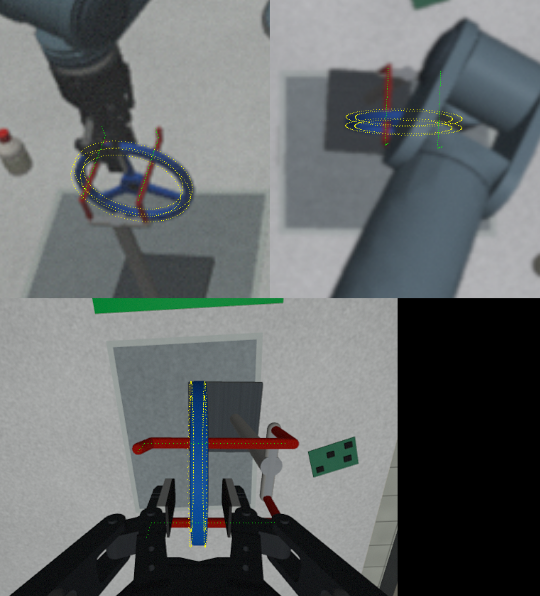

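The reel hangs upright on both prongs between the parted fingers, behind the tips. I'll back off straight up and clear away.

```bash
python3 -m jog '[{"x":0,"y":0,"z":-0.5,"yaw":0},{"x":0,"y":0,"z":-1.2,"yaw":0},{"x":0,"y":0,"z":-2.2,"yaw":0},{"x":0,"y":0,"z":-3.5,"yaw":0},{"x":0,"y":0,"z":-5,"yaw":0},{"x":0,"y":0,"z":-7,"yaw":0},{"x":0,"y":0,"z":-9,"yaw":0},{"x":0,"y":0,"z":-11,"yaw":0},{"x":0,"y":0,"z":-12,"yaw":0},{"x":0,"y":0,"z":-12,"yaw":0}]';python3 -m jog '[{"x":0,"y":-2,"z":0,"yaw":0},{"x":0,"y":-5,"z":0,"yaw":0},{"x":0,"y":-8,"z":0,"yaw":0},{"x":0,"y":-11,"z":0,"yaw":0},{"x":0,"y":-14,"z":0,"yaw":0},{"x":0,"y":-15,"z":0,"yaw":0},{"x":0,"y":-15,"z":0,"yaw":0},{"x":0,"y":-15,"z":0,"yaw":0},{"x":0,"y":-15,"z":0,"yaw":0},{"x":0,"y":-15,"z":0,"yaw":0}]'; python3 chk.py d raw
```

```text
clock: 11.75
eef_pos: [0.5682, -0.1892, 0.3974]
ee_rot: [0.724, 0.689, 0.001, 0.003]
contact_force: [-0.0, -0.8, 0.6]
width: 0.412
finger_force: 0.0
clock: 12.58
eef_pos: [0.4182, -0.1813, 0.3924]
ee_rot: [0.724, 0.689, 0.0, -0.0]
contact_force: [-0.6, 0.4, 1.0]
width: 0.412
finger_force: 0.0
[ 0.41813047 -0.18125228  0.39245358] 12.6833 -0.04919207908226275
```

View pics/chk_d.png

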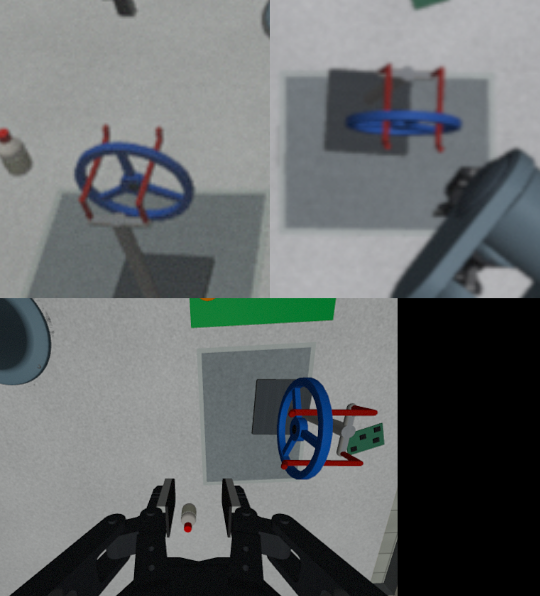

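The reel hangs level on both prongs behind the tips, and the arm is clear. I'll hand the job in.

```bash
python3 -c "
from plant import *
print(sign_off())"
```

```text
the job is handed in; nothing more can be done
None
```

The job is handed in, with no verdict returned: the empty blue reel hangs on both red prongs behind their tips, the white reel and solder spool were not touched, and the arm was clear at about 12.7 s.

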